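# Third hand: hold a bearing block against the sprung stop

### The arm

A 6-joint arm with a two-finger parallel gripper is mounted at the origin on the work surface. World frame = base frame: x ahead of the robot, y to its left, z up, the work surface at z = 0. Lengths are in m, angles in rad, forces in N, time in s.
With the tool pointing down it reaches from about 0.35 to 0.975 m from the base axis. Payload 7.1 kg.
Tool frame: the origin (TCP) lies on the centre line of the jaws, within the pads' length; the fingertips stand 11 mm ahead of it and the grasp point (between the pads) lies 8 mm behind it; y points along the fingers, x is the direction in which the jaws open and shut, and the axes are right-handed (so a half turn about y gives the same grasp; the last joint's range is limited). The gripper opens to 88 mm and grips with 3 to 60 N. Pads are 20 mm wide; open, the fingers measure 115 mm over their backs; the gripper's body (75 mm by 178 mm) begins 61 mm behind the grasp point.
Start: joints at [-1.306, 0.423, 1.63, -0, 1.089, -0.019], TCP at [0.175, -0.6, 0.211] pointing down, gripper open.
Joint ranges: [-3, 3], [-0.9, 2.11], [0.09, 2.58], [-1.31, 4.45], [0.11, 2.69], [-2.54, 2.54]. Speed limits (rad/s): [2.39, 2.39, 3.01, 3.14, 3.14, 3.14].

### API

Orientations are given as a 3x3 rotation matrix whose columns are the frame's x, y, z axes.
In Python, from rig import env gives the robot as it stands.
- The arm moves only by the tool send_rows, never from a script. Its argument "motion" is a list that holds one entry, the list of rows, each a list of 5 numbers: the shift along the tool's x, y, z in cm, then the turn about the tool's y in rad, then the finger opening in cm, from 0 to 8.78. A call has 1 to 10 rows; each row shifts and turns the commanded pose from where the row before left it, along the tool's axes as they then stand; what a row does not reach is not made up. A row lasts 1/8 s, in which the tool goes at most 62.5 mm and 10.7 degrees, less where a joint would pass 70% of its speed; a pose out of reach is approached as far as the arm can. A call is refused whole if a number of a shift passes 6.25 or a number of a turn 0.188, either way. A call with a gripper value outside its range is refused whole. The fingers move at their own pace and stop on an object; "grip_force" is the grip in N (left out, the last holds). Time passes only in rows, so rows that do not move let the fingers close. It gives the time, the measured TCP pose, the force and the opening at its end, in the units of the state.
- env.read_state(): the state, without advancing time (a new reading comes with each control period).
- env.capture(name): name is "scene" or "side" or "wrist"; returns a dict with "img" (480x640x3 uint8, red, green, blue), "fov_y" (degrees; the focal length in pixels is half the picture's height over the tangent of half this angle, whatever the lens; pixels are square), "cx", "cy" (the principal point, pixels), "world_to_cam" (4x4, takes a point from world to camera coordinates); the wrist camera has in their place "tool_from_camera" (4x4, takes a point from camera to tool coordinates, whose origin is the TCP and whose axes are the tool frame's). Camera axes: x right, y down, z forward; pixel columns grow to the right and rows downward; lengths in m; the calibration is good to about 2 mm. The wrist camera is an equidistant fisheye: a pixel r from the principal point sees the ray r / f radians off the axis. A picture is of the moment at which its call begins: read the wrist's pose just before it. There is no depth.
- env.sign_off(): hands the job in, once; it reports no verdict.
The state is a dict: "clock": time; "joint_positions": joint angles; "joint_velocities": joint speeds; "joint_torque": joint torques, N m; "ee_pos": TCP position; "orientation": TCP orientation; "wrist_force": force on the tool from outside, world axes, zero at the start; "ft_torque": the same for the moment, N m; "opening": finger opening in m.
Only numpy, scipy, OpenCV 4.12 (cv2) and the standard library are available. Lean on these libraries where they do the work, as an engineer would, in place of code of your own. Each camera call takes 0.05 s, during which the arm holds its last target.

### The job

Take the square-hubbed bearing block off the rubber mat, lay it gently in the channel of the jig on the maple board, flat on the channel floor between the rails and lengthwise, still well clear of the sprung stop. Then slide it along the channel square against the stop and press until the stop has gone back about half of its spring travel (about 6 N), never bottoming it, and stay there: finish while still holding the block pressed like that, so that I can fasten it. Leave the round flange, the screwdriver and the jar alone.

Things in the scene. Friction and masses are not known exactly. Their poses are not given: they have to be found in the camera images.
- block: The bearing block, bare aluminium, loose, about 0.25 kg: rectangular foot plate 76 (x) by 56 (y) by 12 mm thick; on its middle a rectangular hub 40 (x) by 34 (y) mm reaching 46 mm above the underside, dark bore spot on top. Origin: centre of underside, z up. Same after a half turn. Starts flat on the mat, within 0.8 rad of its yaw. Easily gripped from above across the hub's 34 mm.
- board: The maple work board, fixed, 250 x 190 mm, 18 mm thick, carrying the steel jig. Origin: on the bench surface under the jig's centre line; x runs along the channel towards the stop (within 0.3 rad of straight away from the robot), z up. A fixed bracket 84 mm wide (y) and 30 mm high above the channel floor stands at x = 81.5 to 95.5 mm behind the stop.
- channel (a point): On the channel's centre line and dark steel floor, 24 mm above the board's origin; axes as the board's. The level floor runs x = -112 to +88 mm. Two rails along x, x = -104 to +60 mm, are 64 mm apart: upright for 4 mm above the floor, then bevelled outwards at 45 degrees to 10 mm height, so a block pressed down a little off-centre slips in level. The robot's end is open.
- stop (a joint): The sprung stop: aluminium pad 52 mm wide (y), 10 mm thick, 1 to 27 mm above the channel floor, sliding along board +x on two pins into the bracket. Value: metres pushed back, 0 at rest (face at board x = 55 mm) to 0.016 bottomed (pad's back meets the bracket). Spring: 2 N preload plus 0.5 N per mm: 6 N half-way at 0.008. It springs back when let go.
- stop_face (a point): Centre of the stop's pressing face (the side towards the robot), 13 mm above the channel floor; moves with the stop. Axes as the board's.
- mat: Black rubber parts mat, fixed, 300 (x) x 200 (y) x 2 mm; origin: centre of its underside on the bench. The mat lies on one side of the robot's midline, the board on the other; which is which varies.
- flange: Bystander, leave alone: a loose aluminium round flange, disc 56 mm across and 10 mm thick with a round hub 32 mm across up to 34 mm; origin: centre of the underside. On the mat too, beyond the block (farther from the robot).
- driver: Bystander, leave alone: a screwdriver 170 mm long with a black handle lying on the bench between the mat and the board; origin under its middle.
- jar: Bystander, leave alone: a closed amber jar 52 mm across, 70 mm high, standing on the bench beyond the mat and board; origin: centre of its underside.
Things that resemble listed ones, but are neither listed nor needed, are in the scene too. What is shaped like the block but red or turquoise is not meant.

How it is judged:
On the way, in this order (a step that is already met when the one before it is completed fails the run):
1. the block lies flat and lengthwise on the channel floor between the rails, clear of the untouched stop (z of block in the frame of board between 0.021 and 0.0275 m and y of block in the frame of board between -0.009 and 0.009 m and angle between block's own z axis and vertical below 0.06 rad and angle between the x axis of block and the x axis of board, either way round below 0.12 rad and x of block in the frame of board between -0.085 and 0.01 m and value of joint stop below 0.001 m), for 0.2 s.
2. the block is pressed against the stop with 4 to 8.5 N (z of block in the frame of board between 0.021 and 0.0275 m and y of block in the frame of board between -0.009 and 0.009 m and angle between block's own z axis and vertical below 0.06 rad and angle between the x axis of block and the x axis of board, either way round below 0.08 rad and contact force between block and stop between 4 and 8.5 N and value of joint stop between 0.0035 and 0.0135 m), for 0.5 s.
At the end, for the whole second after the job is handed in: The robot still holds the block pressed against the sprung stop with 4 to 8.5 N (stop pushed back 3.5 to 13.5 mm of its 16), at rest, flat on the channel floor (within about 3 mm and 0.06 rad), within 9 mm of the channel's centre line and square to it within 0.08 rad (all of step 2 and linear speed of block below 0.01 m/s and contact force between any of the fingers, the arm and block above 1 N); the arm keeps its last pose, push and grip.
It fails at once if the stop is bottomed (value of joint stop above 0.0157 m).
It fails at once if the block is dropped or banged onto the board (over 60 N) (contact force between block and board above 60 N).
It fails at once if the flange, screwdriver or jar is moved by more than 20 mm (distance of any of flange, driver, jar from where it was at the start of the episode above 0.02 m).
It also fails if it takes over 45 s, if anything falls off the work surface, if the arm or the gripper's body presses on something with over 40 N, if the wrist force passes 120 N, or if a joint passes its speed limit or range.

## Working session

There is one attempt and no reset: what is moved stays moved. The work goes in short steps, Python scripts to look and compute and a tool call to move; the robot and the scene stay as the last step left them, time stands still between calls to the robot, and variables do not carry over. Pictures are saved under pics/ and viewed, and the job is handed in when it is done.

Besides the shell and the picture viewer there is one more tool, called after ">>>" as name(argument=value, ...) on one line, values as JSON. send_rows: Moves the arm, as the interface text tells. Its arguments: {"type":"object","properties":{"motion":{"type":"array"},"grip_force":{"type":"number"}},"required":["motion"]}

```bash
ls; mkdir -p pics; python3 - <<'E'
from rig import env
import cv2,numpy as np
s=env.read_state()
for k,v in s.items(): print(k,np.round(v,4).tolist())
for n in ["scene","side","wrist"]:
    c=env.capture(n); cv2.imwrite(f"pics/{n}0.png",c["img"][:,:,::-1]); 
    print(n,{k:np.round(v,4).tolist() for k,v in c.items() if k!="img"})
E
```

```text
pics
clock 0.0
joint_positions [-1.306, 0.4238, 1.6307, 0.0, 1.0886, -0.019]
joint_velocities [0.0003, 0.0026, 0.0005, -0.0009, -0.0, -0.0003]
joint_torque [-0.0005, -54.4623, -27.3669, 0.0643, 0.0227, -0.0001]
ee_pos [0.1749, -0.5994, 0.2099]
orientation [[0.28, -0.0004, 0.96], [-0.96, 0.0015, 0.28], [-0.0015, -1.0, 0.0]]
wrist_force [-1.4394, 0.5272, 0.386]
ft_torque [0.05, -0.0036, 0.0123]
opening 0.0879
scene {'fov_y': 44.399, 'cx': 314.1007, 'cy': 235.2194, 'world_to_cam': [[0.4903, 0.8714, 0.0195, -0.3055], [0.6602, -0.3567, -0.661, -0.2773], [-0.569, 0.337, -0.7502, 1.2231], [0.0, 0.0, 0.0, 1.0]]}
side {'fov_y': 50.4936, 'cx': 323.004, 'cy': 242.2977, 'world_to_cam': [[-0.8817, -0.4716, 0.0089, 0.5204], [-0.3491, 0.6398, -0.6846, 0.1639], [0.3172, -0.6068, -0.7288, 0.7064], [0.0, 0.0, 0.0, 1.0]]}
wrist {'fov_y': 65.7065, 'cx': 321.2733, 'cy': 239.5056, 'tool_from_camera': [[1.0, -0.0008, -0.0013, -0.0005], [0.001, -0.3003, 0.9538, -0.1733], [-0.0012, -0.9538, -0.3003, 0.0826], [0.0, 0.0, 0.0, 1.0]]}
```

View pics/scene0.png

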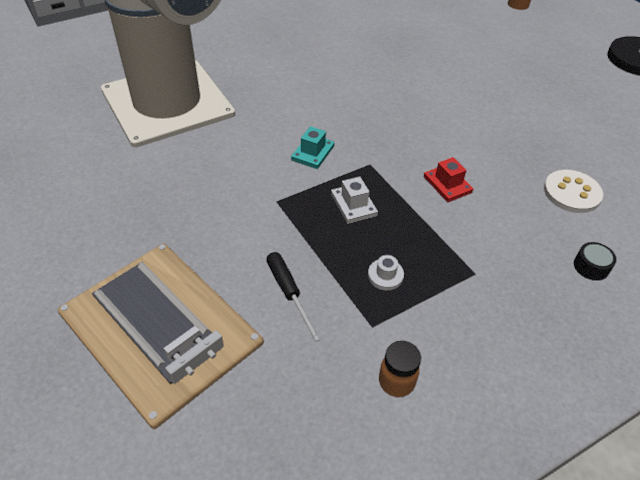

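View pics/side0.png

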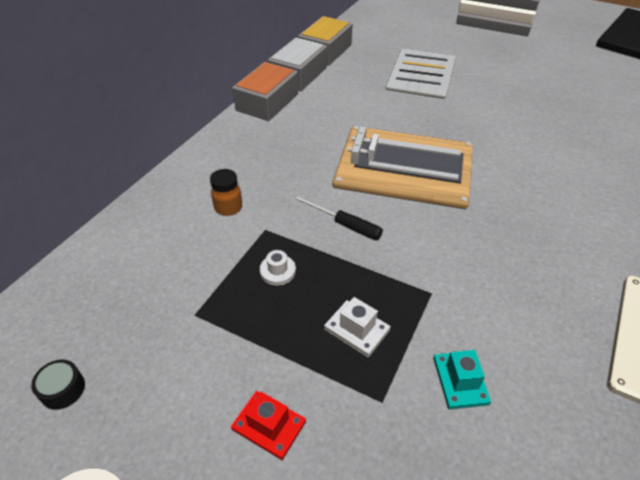

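View pics/wrist0.png

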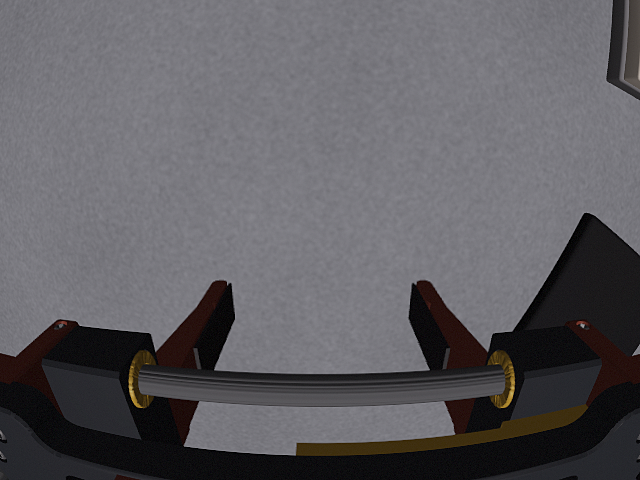

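Candidates in the scene view are the bare aluminium block at (355,198), the turquoise look-alike at (313,148), the red look-alike at (449,178) and the round flange at (386,272). I choose (355,198): it is on the mat, bare aluminium, with a square hub. I'll check it in a close crop and measure.

```bash
cat > h.py <<'E'
from rig import env
import cv2,numpy as np
def ray(c,u,v):
    f=240/np.tan(np.radians(c["fov_y"]/2)); M=c["world_to_cam"]; R,t=M[:3,:3],M[:3,3]
    return -R.T@t, R.T@np.array([(u-c["cx"])/f,(v-c["cy"])/f,1.])
def onz(c,p,z):
    o,d=ray(c,*p); return (o+d*(z-o[2])/d[2])
def proj(c,P):
    f=240/np.tan(np.radians(c["fov_y"]/2)); q=c["world_to_cam"][:3,:3]@P+c["world_to_cam"][:3,3]
    return np.array([c["cx"]+f*q[0]/q[2],c["cy"]+f*q[1]/q[2]])
def crop(c,x0,y0,x1,y1,k,name):
    cv2.imwrite(name,cv2.resize(c["img"][y0:y1,x0:x1,::-1],None,fx=k,fy=k,interpolation=cv2.INTER_CUBIC))
E
python3 - <<'E'
from h import *
c=env.capture("scene"); crop(c,310,160,410,235,8,"pics/b_sc.png"); crop(c,50,235,270,435,3,"pics/j_sc.png")
c=env.capture("side"); crop(c,310,280,410,355,8,"pics/b_si.png"); crop(c,325,115,485,215,5,"pics/j_si.png")
E
```

```text
(no output)
```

View pics/b_sc.png

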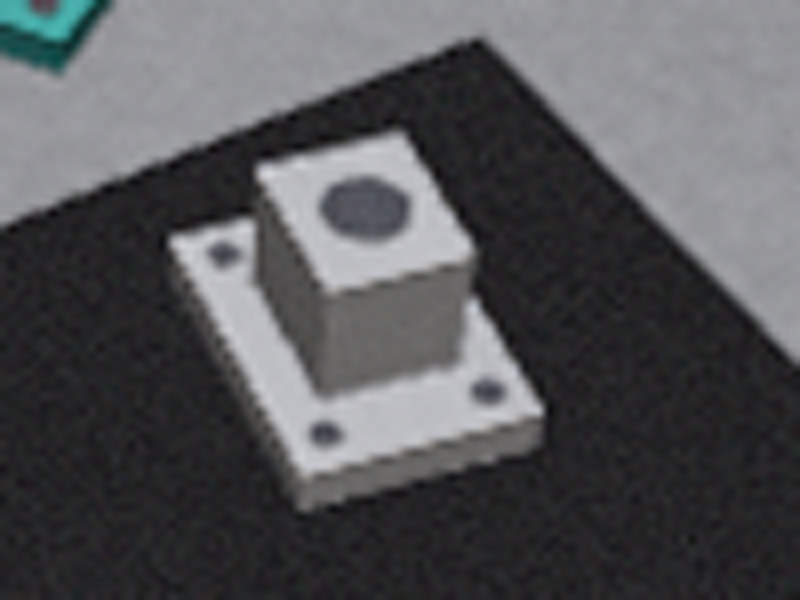

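View pics/b_si.png

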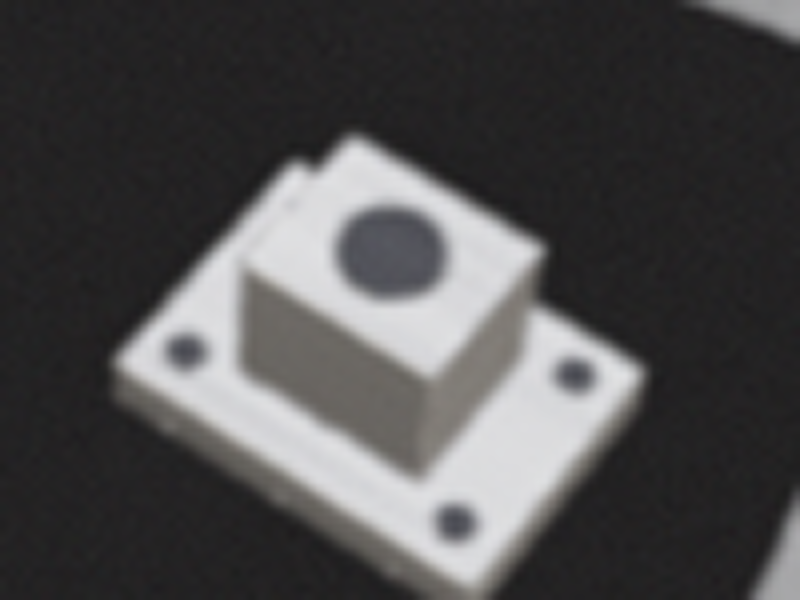

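View pics/j_sc.png

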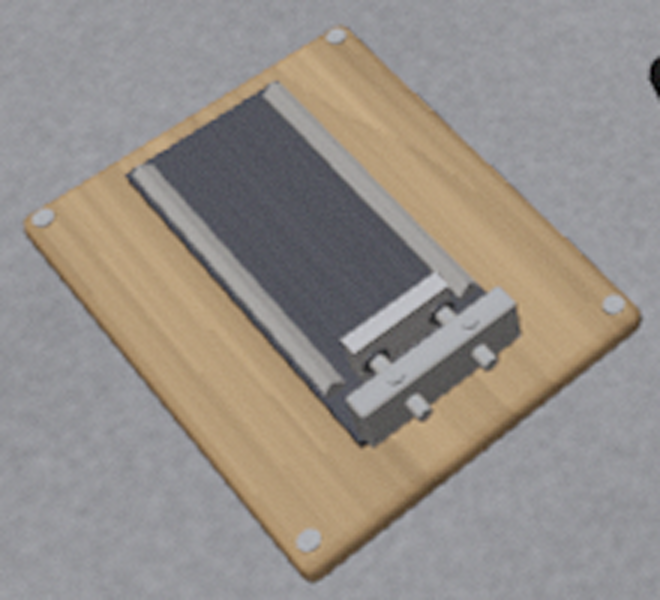

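View pics/j_si.png

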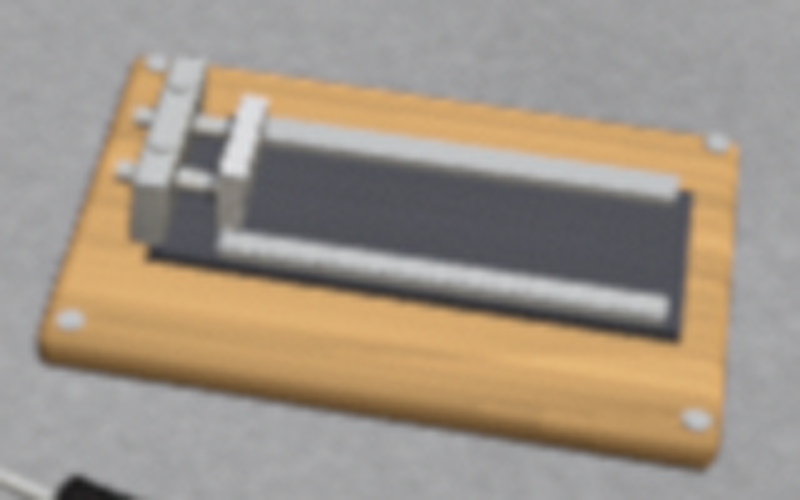

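The crops confirm the bare aluminium block on the mat, with a square hub and dark bore. The jig's stop is at the end away from the robot. Next I cast the corners I read off onto planes at their known heights.

```bash
cat > m.py <<'E'
from h import *
np.set_printoptions(precision=4,suppress=True)
sc=env.capture("scene"); si=env.capture("side")
def pts(c,L,k,x0,y0,z): return np.array([onz(c,((x+.5)/k-.5+x0,(y+.5)/k-.5+y0),z) for x,y in L])
def L(n,P):
    print(n,"cen",P.mean(0)[:2],"sides",np.linalg.norm(np.diff(np.vstack([P,P[:1]]),axis=0),axis=1)); 
    d=np.diff(np.vstack([P,P[:1]]),axis=0); print("   dirs",np.degrees(np.arctan2(d[:,1],d[:,0])))
L("hub sc",pts(sc,[(258,165),(402,130),(475,250),(330,293)],8,310,160,.048))
L("hub si",pts(si,[(355,130),(548,248),(432,378),(243,262)],8,310,280,.048))
L("foot sc",pts(sc,[(170,238),(303,475),(545,408)],8,310,160,.014))
L("foot si",pts(si,[(115,362),(475,592),(645,375)],8,310,280,.014))
a=pts(sc,[(43,217),(336,36),(613,304),(309,540)],3,50,235,.018); L("screws sc",a)
b=pts(si,[(157,62),(717,142),(696,418),(69,319)],5,325,115,.018); L("screws si",b)
p=pts(sc,[(342,343),(440,272)],3,50,235,.051); print("stop top front edge sc",p,p.mean(0))
p=pts(si,[(268,100),(243,97)],5,325,115,.051); print("stop si",p)
print("rails robot end sc", pts(sc,[(135,170),(266,92)],3,50,235,.034))
print("floor corners sc", pts(sc,[(130,177),(275,85),(367,443)],3,50,235,.024), "si",pts(si,[(691,195),(679,340),(150,258)],5,325,115,.024))
# mat / driver etc
print("driver handle", onz(sc,(275,257),.012), "tip",onz(sc,(317,338),.005),"jar",onz(sc,(403,350),.07),"flange",onz(sc,(387,265),.034))
E
python3 m.py
```

```text
hub sc cen [0.4393 0.1828] sides [0.0335 0.0391 0.0339 0.0409]
   dirs [ 80.9124  -9.1535 -96.0226 170.3993]
hub si cen [0.4374 0.182 ] sides [0.0408 0.0342 0.039  0.035 ]
   dirs [170.1458  79.3697  -8.8007 -97.5414]
foot sc cen [0.4504 0.1715] sides [0.076  0.0566 0.0942]
   dirs [  -8.7323   81.9673 -151.8227]
foot si cen [0.4263 0.194 ] sides [0.0767 0.055  0.0942]
   dirs [171.0748 -98.6461  26.8126]
screws sc cen [ 0.518 -0.2  ] sides [0.1697 0.2277 0.1698 0.2284]
   dirs [ 104.5391   14.743   -75.2024 -165.2807]
screws si cen [ 0.5176 -0.2023] sides [0.2284 0.1703 0.2283 0.1708]
   dirs [-165.2639  104.6101   14.8627  -75.3717]
stop top front edge sc [[ 0.5865 -0.2096  0.051 ]
 [ 0.5727 -0.1579  0.051 ]] [ 0.5796 -0.1838  0.051 ]
stop si [[ 0.5816 -0.2084  0.051 ]
 [ 0.5908 -0.2055  0.051 ]]
rails robot end sc [[ 0.4359 -0.2639  0.034 ]
 [ 0.4193 -0.1927  0.034 ]]
floor corners sc [[ 0.4305 -0.2675  0.024 ]
 [ 0.4084 -0.1864  0.024 ]
 [ 0.6223 -0.2158  0.024 ]] si [[ 0.4259 -0.2665  0.024 ]
 [ 0.4032 -0.1802  0.024 ]
 [ 0.5928 -0.1304  0.024 ]]
driver handle [0.4872 0.0047 0.012 ] tip [ 0.6456 -0.0079  0.005 ] jar [0.7488 0.0604 0.07  ] flange [0.5996 0.1411 0.034 ]
```

Both views agree. The block is at about (0.438, 0.182) with yaw −9.2°. Board yaw is +14.85° with the jig origin at about (0.5265, −0.199), and the known sizes match within about 1 mm. Moving toward a hover over the block.

>>> send_rows(motion=[[[0, 0, 6, 0, 8.7], [0, 0, 6, 0, 8.7], [0, 0, 6, 0, 8.7], [0, 0, 6, 0, 8.7], [-5.2, 0, 1.8, 0, 8.7], [-5.2, 0, 1.8, 0, 8.7], [-5.2, 0, 1.8, 0, 8.7], [-5.2, 0, 1.8, 0, 8.7], [-5.2, 0, 1.8, 0, 8.7], [-5.2, 0, 1.8, 0, 8.7]]], grip_force=25)

```text
clock: 1.6
ee_pos: [0.4217, -0.2014, 0.2109]
orientation: [[0.28, 0.001, 0.96], [-0.96, -0.0, 0.28], [0.0, -1.0, 0.001]]
wrist_force: [0.2, 0.3, -0.5]
opening: 0.0874
```

>>> send_rows(motion=[[[-5.2, 0, 1.8, 0, 8.7], [-5.2, 0, 1.8, 0, 8.7], [-5.2, 0, 1.8, 0, 8.7], [-5.2, 0, 1.8, 0, 8.7], [-5.2, 0, 1.8, 0, 8.7], [0, 2, 0, 0.148, 8.7], [0, 2, 0, 0.148, 8.7], [0, 2, 0, 0.149, 8.7], [0, 0, 0, 0, 8.7], [0, 0, 0, 0, 8.7]]])

```text
clock: 2.85
ee_pos: [0.4358, 0.0718, 0.1513]
orientation: [[-0.158, 0.001, 0.987], [-0.987, 0.0, -0.158], [-0.0, -1.0, 0.001]]
wrist_force: [-0.2, 0.5, 0.3]
opening: 0.0869
```

```bash
cat > to.py <<'E'
import sys
from h import *
# usage: to.py x y z yawdeg(of tool x axis)
s=env.read_state(); R=np.array(s["orientation"]); p=np.array(s["ee_pos"])
t=np.array(list(map(float,sys.argv[1:4])))
print("clock",s["clock"],"tcp",p.round(4),"xang",np.degrees(np.arctan2(R[1,0],R[0,0])).round(2),"tilt",R[2].round(3),"open",s["opening"],"F",np.round(s["wrist_force"],2))
print("tool delta cm",(R.T@(t-p)*100).round(2))
if len(sys.argv)>4: print("turn rad about tool y",round(-np.radians(float(sys.argv[4]))+np.arctan2(R[1,0],R[0,0]),4))
E
python3 to.py 0.4384 0.1824 0.11 -99.2
python3 - <<'E'
from h import *
cv2.imwrite("pics/w1.png",env.capture("wrist")["img"][:,:,::-1])
E
```

```text
clock 2.85 tcp [0.4358 0.0718 0.1513] xang -99.08 tilt [-0.    -1.     0.001] open 0.08687525720161457 F [-0.18  0.45  0.26]
tool delta cm [-10.96   4.13  -1.49]
turn rad about tool y 0.0021
```

View pics/w1.png

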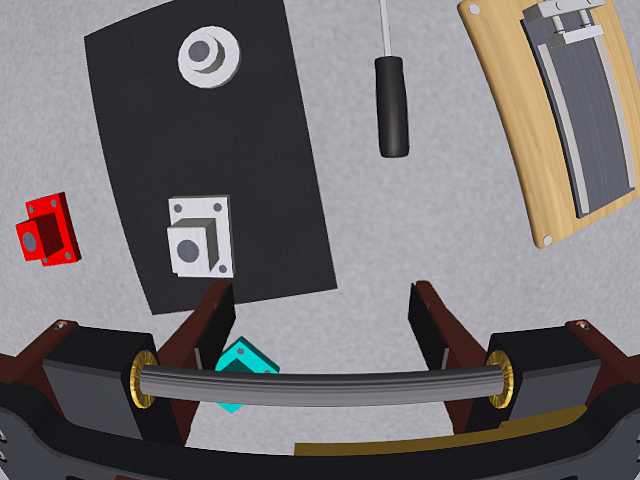

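The wrist view shows the aluminium block at (200,240) on the mat, the flange at (208,57), and the jig at upper right. Next I centre above the block.

>>> send_rows(motion=[[[-4, 0, -0.5, 0, 8.7], [-4, 0, -0.5, 0, 8.7], [-3, 2, -0.5, 0, 8.7], [0, 2, 0, 0, 8.7], [0, 0, 0, 0, 8.7], [0, 0, 0, 0, 8.7]]])

```text
clock: 3.65
ee_pos: [0.4388, 0.1827, 0.1116]
orientation: [[-0.16, 0.001, 0.987], [-0.987, 0.0, -0.16], [-0.001, -1.0, 0.001]]
wrist_force: [0.2, -0.5, -0.3]
opening: 0.0869
```

```bash
python3 to.py 0.4384 0.1824 0.03 -99.2
python3 - <<'E'
from h import *
cv2.imwrite("pics/w2.png",env.capture("wrist")["img"][:,:,::-1])
crop(env.capture("side"),250,200,450,350,4,"pics/s2.png")
E
```

```text
clock 3.65 tcp [0.4388 0.1827 0.1116] xang -99.23 tilt [-0.001 -1.     0.001] open 0.08690042951417393 F [ 0.22 -0.51 -0.26]
tool delta cm [ 0.04  8.16 -0.05]
turn rad about tool y -0.0005
```

View pics/w2.png

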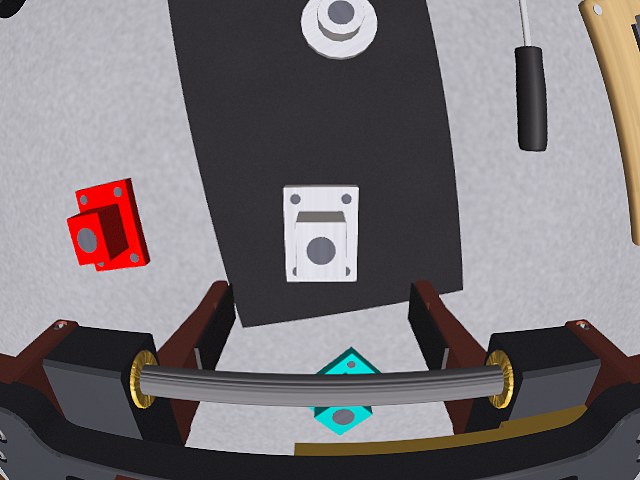

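View pics/s2.png

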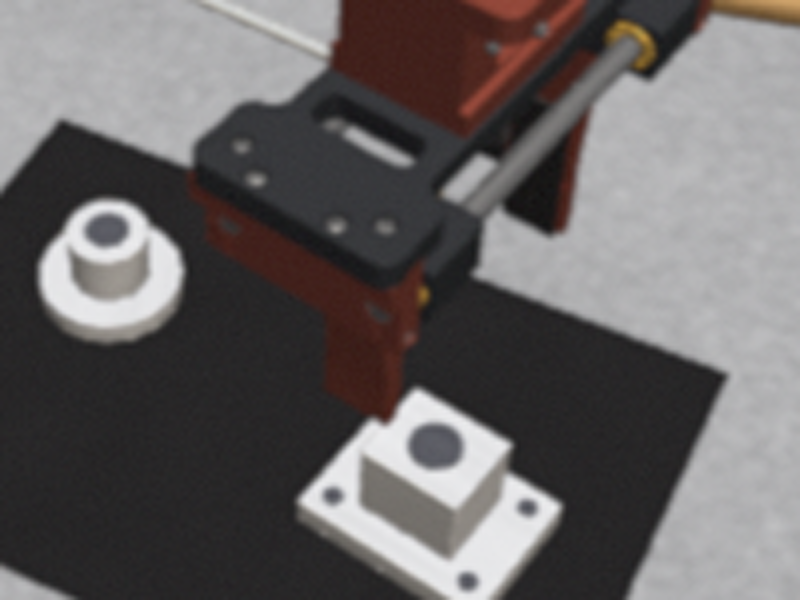

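The wrist view shows the bore at (321,250), which lies on the tool axis within 1 mm, and the block is square to the jaws. I descend and grip.

>>> send_rows(motion=[[[0, 3, 0, 0, 8.7], [0, 3, 0, 0, 8.7], [0, 1.5, 0, 0, 8.7], [0, 0.6, 0, 0, 8.7], [0, 0, 0, 0, 8.7], [0, 0, 0, 0, 3], [0, 0, 0, 0, 3], [0, 0, 0, 0, 3], [0, 0, 0, 0, 3], [0, 0, 0, 0, 3]]], grip_force=25)

```text
clock: 5.0
ee_pos: [0.4382, 0.1828, 0.0297]
orientation: [[-0.16, 0.0, 0.987], [-0.987, 0.0, -0.16], [-0.0, -1.0, 0.0]]
wrist_force: [-0.5, 0.1, -0.6]
opening: 0.0403
```

>>> send_rows(motion=[[[0, 0, 0, 0, 3], [0, 0, 0, 0, 3], [0, 0, 0, 0, 3], [0, 0, 0, 0, 3]]])

```text
clock: 5.5
ee_pos: [0.4383, 0.1828, 0.0297]
orientation: [[-0.161, 0.0, 0.987], [-0.987, 0.0, -0.161], [-0.0, -1.0, 0.0]]
wrist_force: [-0.4, 0.7, 1.2]
opening: 0.0336
```

Gripped at 33.6 mm, matching the hub's 34 mm. Now lift, turn and carry over the channel.

>>> send_rows(motion=[[[0, -1.5, 0, 0, 3], [0, -3, 0, 0, 3], [0, -4, 0, 0, 3], [0, -2, 0, 0, 3], [0, 0, 0, -0.14, 3], [0, 0, 0, -0.14, 3], [0, 0, 0, -0.139, 3], [0, 0, 0, 0, 3], [0, 0, 0, 0, 3]]])

```text
clock: 6.62
ee_pos: [0.438, 0.1827, 0.135]
orientation: [[0.252, -0.0, 0.968], [-0.968, -0.0, 0.252], [0.0, -1.0, -0.0]]
wrist_force: [-0.1, 0.7, -3.0]
opening: 0.0337
```

```bash
python3 to.py 0.4927 -0.2077 0.13 -75.15
```

```text
clock 6.625 tcp [0.438  0.1827 0.135 ] xang -75.38 tilt [ 0. -1. -0.] open 0.03369772161499607 F [-0.07  0.71 -3.02]
tool delta cm [39.15  0.5  -4.56]
turn rad about tool y -0.004
```

>>> send_rows(motion=[[[3, 0, -0.3, -0.004, 3], [4.5, 0, -0.5, 0, 3], [4.5, 0, -0.5, 0, 3], [4.5, 0, -0.5, 0, 3], [4.5, 0, -0.5, 0, 3], [4.5, 0, -0.5, 0, 3], [4.5, 0, -0.5, 0, 3], [4.5, 0, -0.5, 0, 3], [3, 0, -0.5, 0, 3], [1.6, 0, -0.2, 0, 3]]])

```text
clock: 7.88
ee_pos: [0.4957, -0.208, 0.1346]
orientation: [[0.256, -0.0, 0.967], [-0.967, 0.0, 0.256], [-0.0, -1.0, -0.0]]
wrist_force: [0.4, 0.8, -2.8]
opening: 0.0341
```

>>> send_rows(motion=[[[0, 2, 0, 0, 3], [0, 2, 0, 0, 3], [0, 0, 0, 0, 3], [0, 0, 0, 0, 3]]])

```text
clock: 8.38
ee_pos: [0.4961, -0.2063, 0.0952]
orientation: [[0.259, 0.0, 0.966], [-0.966, -0.0, 0.259], [0.0, -1.0, 0.0]]
wrist_force: [-0.8, -0.9, -3.0]
opening: 0.0336
```

```bash
python3 to.py 0.4927 -0.2077 0.052 -75.15
python3 - <<'E'
from h import *
cv2.imwrite("pics/w3.png",env.capture("wrist")["img"][:,:,::-1])
crop(env.capture("scene"),50,200,270,400,3,"pics/sc3.png")
crop(env.capture("side"),325,75,485,215,5,"pics/s3.png")
E
```

```text
clock 8.375 tcp [ 0.4961 -0.2063  0.0952] xang -75.0 tilt [ 0. -1.  0.] open 0.033615330736837964 F [-0.83 -0.88 -2.96]
tool delta cm [ 0.05  4.32 -0.37]
turn rad about tool y 0.0027
```

View pics/w3.png

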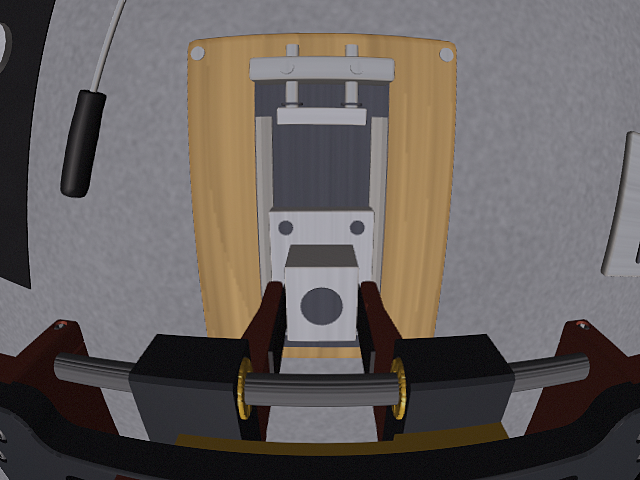

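View pics/sc3.png

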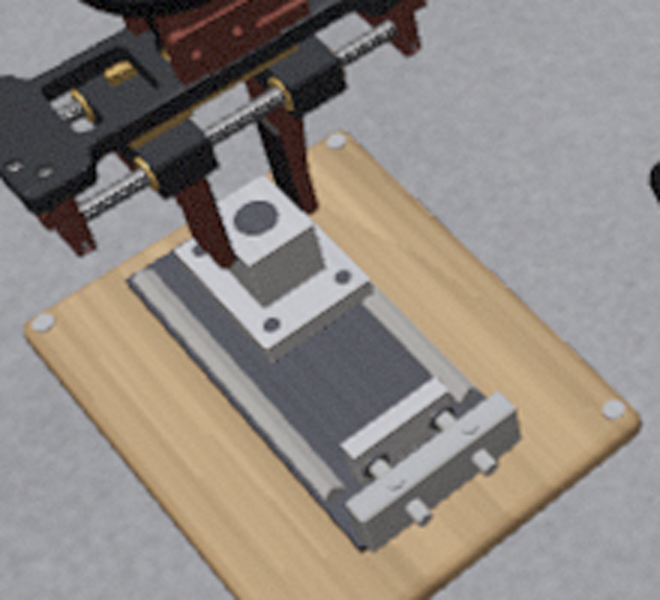

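View pics/s3.png

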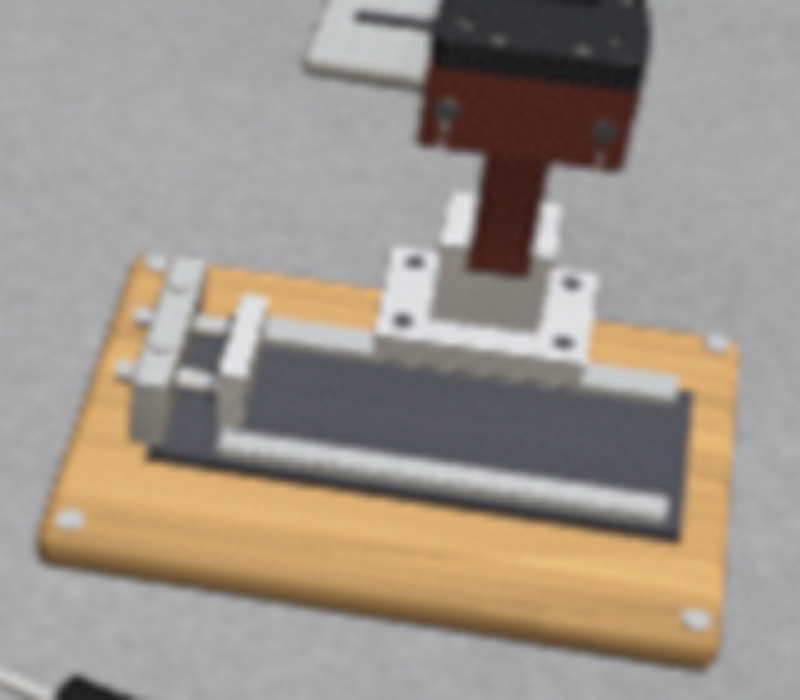

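In the wrist view the block (foot centre about 321) lies over the channel's centre (rail inner edges 272 and 371, stop pad centre 321), well short of the stop. Lowering gently.

>>> send_rows(motion=[[[0, 1.5, 0, 0, 3], [0, 1.2, 0, 0, 3], [0, 0.7, 0, 0, 3], [0, 0.3, 0, 0, 3], [0, 0.15, 0, 0, 3], [0, 0.1, 0, 0, 3], [0, 0, 0, 0, 3], [0, 0, 0, 0, 3]]])

```text
clock: 9.52
ee_pos: [0.4959, -0.2066, 0.0554]
orientation: [[0.259, 0.0, 0.966], [-0.966, -0.0, 0.259], [0.0, -1.0, 0.0]]
wrist_force: [-0.4, 0.7, -2.8]
opening: 0.0336
```

>>> send_rows(motion=[[[0, 0.1, 0, 0, 3], [0, 0.1, 0, 0, 3], [0, 0, 0, 0, 3], [0, 0, 0, 0, 3]]])

```text
clock: 10.02
ee_pos: [0.4958, -0.2066, 0.0531]
orientation: [[0.259, -0.0, 0.966], [-0.966, 0.0, 0.259], [-0.0, -1.0, -0.0]]
wrist_force: [0.7, -0.0, -2.8]
opening: 0.0335
```

>>> send_rows(motion=[[[0, 0.05, 0, 0, 3], [0, 0.05, 0, 0, 3], [0, 0, 0, 0, 3], [0, 0, 0, 0, 3]]])

```text
clock: 10.52
ee_pos: [0.4958, -0.2066, 0.0522]
orientation: [[0.259, -0.0, 0.966], [-0.966, -0.0, 0.259], [-0.0, -1.0, -0.0]]
wrist_force: [-0.1, 0.2, -3.1]
opening: 0.0339
```

>>> send_rows(motion=[[[0, 0.05, 0, 0, 3], [0, 0, 0, 0, 3], [0, 0, 0, 0, 3]]])

```text
clock: 10.9
ee_pos: [0.4959, -0.2066, 0.0517]
orientation: [[0.259, 0.0, 0.966], [-0.966, -0.0, 0.259], [0.0, -1.0, 0.0]]
wrist_force: [0.2, 0.4, -2.0]
opening: 0.0336
```

>>> send_rows(motion=[[[0, 0.05, 0, 0, 3], [0, 0, 0, 0, 3], [0, 0, 0, 0, 3]]])

```text
clock: 11.28
ee_pos: [0.4959, -0.2066, 0.0517]
orientation: [[0.259, 0.0, 0.966], [-0.966, -0.0, 0.259], [0.0, -1.0, 0.0]]
wrist_force: [-1.9, 1.3, 5.2]
opening: 0.0335
```

```bash
python3 to.py 0.4927 -0.2077 0.052 -75.15
python3 - <<'E'
from h import *
cv2.imwrite("pics/w4.png",env.capture("wrist")["img"][:,:,::-1])
crop(env.capture("side"),325,75,485,215,5,"pics/s4.png")
s=env.read_state();print(s["ft_torque"])
E
```

```text
clock 11.275 tcp [ 0.4959 -0.2066  0.0517] xang -75.0 tilt [ 0. -1.  0.] open 0.03349870266603629 F [-1.94  1.27  5.2 ]
tool delta cm [ 0.02 -0.03 -0.33]
turn rad about tool y 0.0026
[ 0.15732361  0.39229994 -0.00543744]
```

View pics/w4.png

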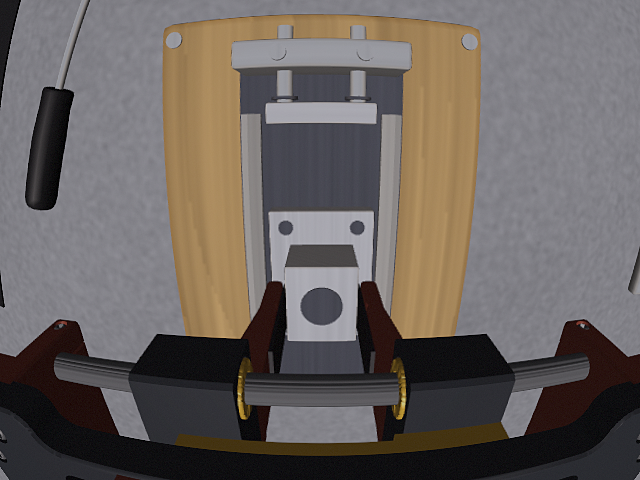

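View pics/s4.png

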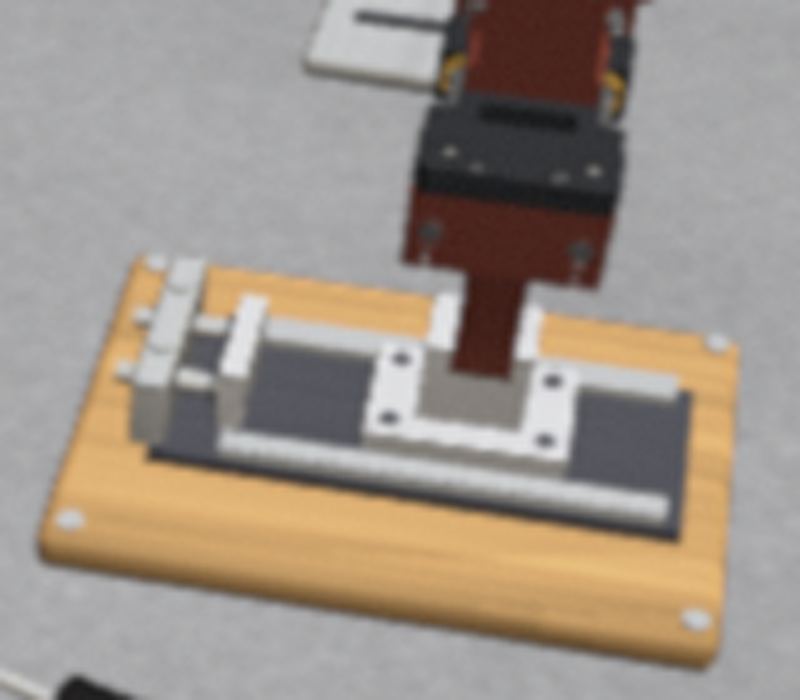

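The block is flat on the floor between the rails (about 8 N down, stop untouched). I ease the down force and slide towards the stop.

>>> send_rows(motion=[[[0, -0.04, 0, 0, 3], [0, 0, 0, 0, 3], [0, 0, 0.3, 0, 3], [0, 0, 0.6, 0, 3], [0, 0, 0.6, 0, 3], [0, 0, 0.6, 0, 3], [0, 0, 0.6, 0, 3], [0, 0, 0.3, 0, 3], [0, 0, 0, 0, 3], [0, 0, 0, 0, 3]]])

```text
clock: 12.62
ee_pos: [0.5247, -0.1989, 0.0517]
orientation: [[0.259, -0.0, 0.966], [-0.966, -0.0, 0.259], [0.0, -1.0, -0.0]]
wrist_force: [-2.7, -0.0, 5.9]
opening: 0.0337
```

```bash
python3 to.py 0.5507 -0.1923 0.052 -75.15
python3 - <<'E'
from h import *
cv2.imwrite("pics/w5.png",env.capture("wrist")["img"][:,:,::-1])
E
```

```text
clock 12.625 tcp [ 0.5247 -0.1989  0.0517] xang -74.99 tilt [ 0. -1. -0.] open 0.03366230765338873 F [-2.75 -0.01  5.92]
tool delta cm [ 0.04 -0.03  2.68]
turn rad about tool y 0.0027
```

View pics/w5.png

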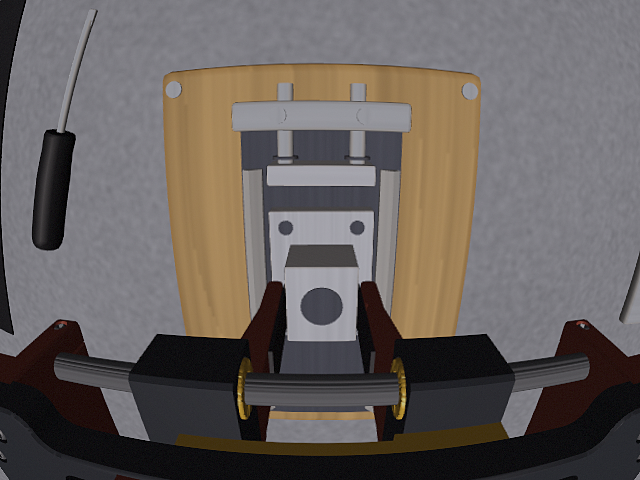

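The gap to the stop is still visible (pad's lower edge at row 185, block's front edge at row 210). The down force is still about 8.5 N, so I lift a little more before going on.

>>> send_rows(motion=[[[0, -0.05, 0, 0, 3], [0, 0, 0.2, 0, 3], [0, 0, 0.4, 0, 3], [0, 0, 0.4, 0, 3], [0, 0, 0.3, 0, 3], [0, 0, 0.1, 0, 3], [0, 0, 0, 0, 3], [0, 0, 0, 0, 3]]])

```text
clock: 13.68
ee_pos: [0.5382, -0.1952, 0.052]
orientation: [[0.259, -0.0, 0.966], [-0.966, 0.0, 0.259], [-0.0, -1.0, -0.0]]
wrist_force: [1.1, -0.8, -2.8]
opening: 0.0336
```

>>> send_rows(motion=[[[0, 0, 0.1, 0, 3], [0, 0, 0.1, 0, 3], [0, 0, 0, 0, 3], [0, 0, 0, 0, 3]]])

```text
clock: 14.18
ee_pos: [0.5399, -0.1947, 0.052]
orientation: [[0.259, -0.001, 0.966], [-0.966, 0.0, 0.259], [-0.0, -1.0, -0.001]]
wrist_force: [-2.3, -0.8, -1.4]
opening: 0.0335
```

>>> send_rows(motion=[[[0, 0, 0.1, 0, 3], [0, 0, 0.1, 0, 3], [0, 0, 0, 0, 3], [0, 0, 0, 0, 3]]])

```text
clock: 14.68
ee_pos: [0.542, -0.1941, 0.052]
orientation: [[0.259, -0.0, 0.966], [-0.966, 0.0, 0.259], [-0.0, -1.0, -0.0]]
wrist_force: [-2.2, -1.5, -1.7]
opening: 0.0337
```

>>> send_rows(motion=[[[0, 0, 0.1, 0, 3], [0, 0, 0.1, 0, 3], [0, 0, 0, 0, 3], [0, 0, 0, 0, 3]]])

```text
clock: 15.18
ee_pos: [0.544, -0.1936, 0.0521]
orientation: [[0.259, -0.0, 0.966], [-0.966, 0.0, 0.259], [-0.0, -1.0, -0.0]]
wrist_force: [-2.9, -0.4, -1.5]
opening: 0.0335
```

>>> send_rows(motion=[[[0, 0, 0, 0, 3]]])

```text
clock: 15.3
ee_pos: [0.544, -0.1936, 0.0521]
orientation: [[0.259, -0.0, 0.966], [-0.966, 0.0, 0.259], [-0.0, -1.0, -0.0]]
wrist_force: [-3.5, -0.5, -1.1]
opening: 0.0336
```

```bash
python3 - <<'E'
from h import *
cv2.imwrite("pics/w6.png",env.capture("wrist")["img"][:,:,::-1])
for i in range(6):
    env.capture("side"); s=env.read_state(); print(np.round(s["wrist_force"],2),np.round(s["ee_pos"],4))
E
```

```text
[-4.12 -1.83 -1.89] [ 0.544  -0.1936  0.052 ]
[-4.2  -1.54 -0.95] [ 0.544  -0.1936  0.0521]
[-3.7  -1.66 -0.97] [ 0.544  -0.1936  0.0521]
[-4.15 -0.71 -1.67] [ 0.544  -0.1936  0.0521]
[-3.91 -1.08 -0.83] [ 0.544  -0.1936  0.052 ]
[-3.64 -0.78 -0.76] [ 0.544  -0.1936  0.0521]
```

View pics/w6.png

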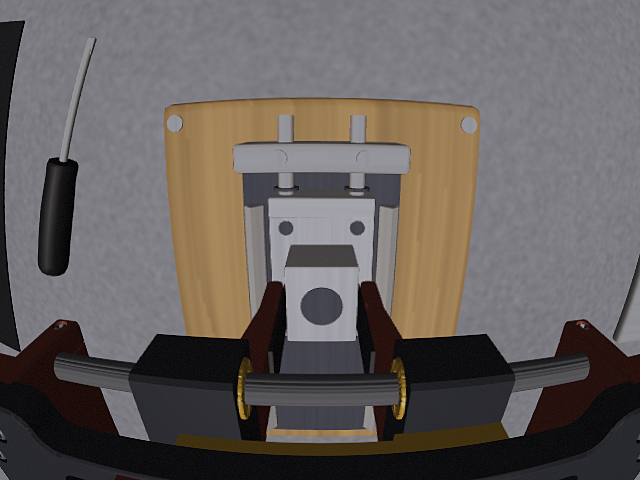

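The block is against the stop, with about 4.1 N along the channel and contact first felt about 4 mm back, which fits the spring. I advance another 4 mm.

>>> send_rows(motion=[[[0, 0, 0.1, 0, 3], [0, 0, 0.1, 0, 3], [0, 0, 0.1, 0, 3], [0, 0, 0.1, 0, 3], [0, 0, 0, 0, 3], [0, 0, 0, 0, 3], [0, 0, 0, 0, 3], [0, 0, 0, 0, 3], [0, 0, 0, 0, 3], [0, 0, 0, 0, 3]]])

```text
clock: 16.9
ee_pos: [0.5476, -0.1926, 0.052]
orientation: [[0.259, -0.001, 0.966], [-0.966, 0.0, 0.259], [-0.0, -1.0, -0.001]]
wrist_force: [-6.6, -1.3, -0.6]
opening: 0.0334
```

```bash
python3 to.py 0.55 -0.19 0.052 -75.15; python3 - <<'E'
from h import *
cv2.imwrite("pics/w7.png",env.capture("wrist")["img"][:,:,::-1])
F=[]
for i in range(10):
    c=env.capture("side"); s=env.read_state(); F.append(s["wrist_force"])
F=np.mean(F,0);print(F,"along",F[0]*.966+F[1]*.256,"lat",-F[0]*.256+F[1]*.966,s["ft_torque"],s["ee_pos"])
crop(c,325,75,485,215,5,"pics/s7.png")
c=env.capture("scene");crop(c,50,235,270,435,3,"pics/sc7.png")
E
```

```text
clock 16.9 tcp [ 0.5476 -0.1926  0.052 ] xang -75.0 tilt [-0.    -1.    -0.001] open 0.03337357691667362 F [-6.65 -1.33 -0.56]
tool delta cm [-0.19  0.    0.3 ]
turn rad about tool y 0.0026
[-5.44016128 -1.59577011 -0.01484247] along -5.6637129439427465 lat -0.14883263471311992 [-0.36926356  1.01674618 -0.12334528] [ 0.54759713 -0.19261462  0.0520426 ]
```

View pics/w7.png

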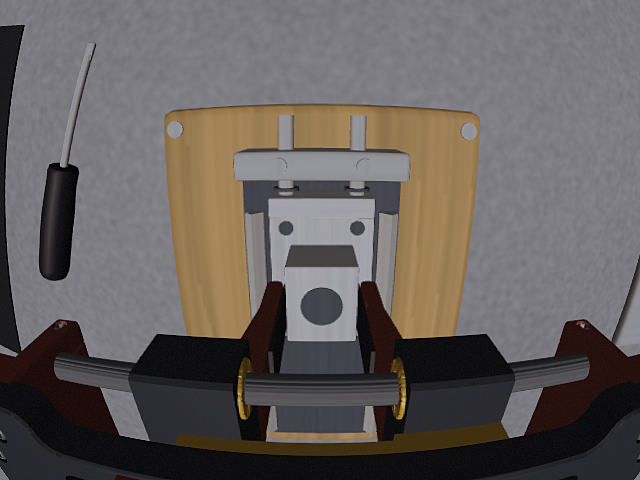

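View pics/s7.png

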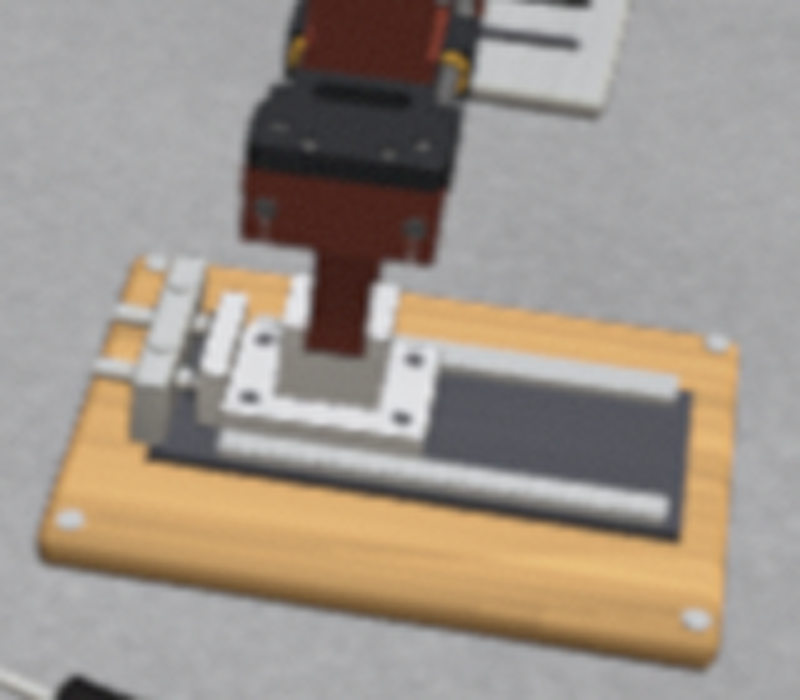

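View pics/sc7.png

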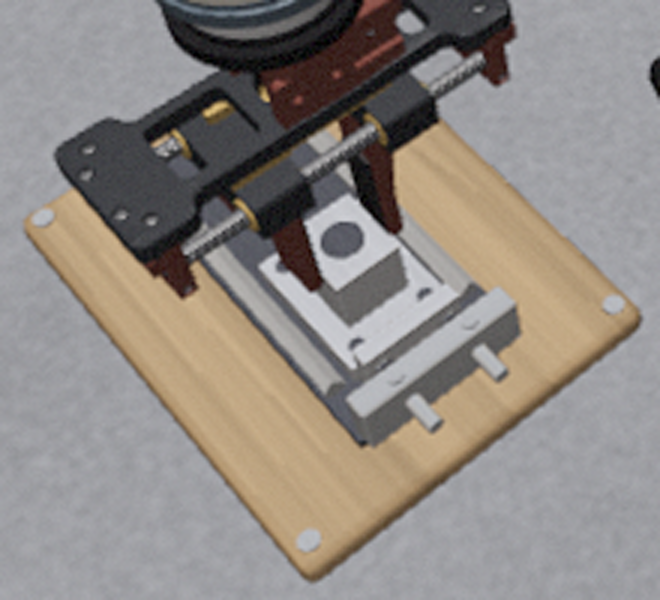

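The side view puts the stop pad's top corner back from about x=268 to 246 px. At about 2.7 px/mm that is roughly 8 mm, which agrees with the averaged 5.7 N. The block is square, centred and flat, so I hand it in.

```bash
python3 -c "
from rig import env
print(env.sign_off())"
```

```text
the job is handed in; nothing more can be done
None
```

The bearing block is in the channel and pressed against the sprung stop, and I handed the job in with the gripper still holding it there. I gripped it by its hub (33.6 mm measured), lowered it flat between the rails about 45 mm short of the stop, slid it up and pressed in small steps.

**Final checks**
- **Push on the stop:** the wrist force averaged 5.7 N along the channel over 0.5 s. Single readings swung by about ±1 N.
- **Stop travel:** about 8 mm of its 16, from both the arm's travel after first contact and the pad's shift in the side view.
- **Position in the channel:** the block was centred within about 1 mm in the wrist view. It was square within about 0.2° of the measured board angle.
- **Tilt:** the arm showed none.
- **Height:** the vertical load was close to zero at the end. The block sits on the floor or within about 0.3 mm of it.

My first easing of the down force, before sliding, had no effect. The block slid the first 30 mm with about 8 N on the floor, so I eased it again for the last part.

The flange, screwdriver and jar were not touched on any move.

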